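Tip a tube over and butt it against the clamped rail

ROBOT

A 6-joint arm with a two-finger parallel gripper is mounted at the origin on the work surface. World frame = base frame: x ahead of the robot, y to its left, z up, the work surface at z = 0. Lengths are in mm, angles in rad, forces in N, time in s.
With the tool pointing down it reaches from about 350 to 975 mm from the base axis. Payload 17.4 kg.
Tool frame: the origin (TCP) lies at the very end of the fingers, on their centre line; the grasp point (between the pads) lies 19 mm behind it; z points along the fingers, x is the direction in which the jaws open and shut, and the axes are right-handed (so a half turn about z gives the same grasp; the last joint's range is limited). The gripper opens to 85 mm and grips with 20 to 120 N. Pads are 22 mm wide; open, the fingers measure 114 mm over their backs; the gripper's body (76 mm by 85 mm) begins 54 mm behind the grasp point. The pads swing forward as they close: fully open they stand 13 mm farther back than shut.
Start: joints at [-1.322, 0.116, 1.442, -0, 1.584, -0.038], TCP at [190.937, -647.437, 202.503] pointing down, gripper open.
Joint ranges: [-2.83, 2.83], [-0.83, 2.19], [0.07, 2.5], [-1.14, 4.28], [0.01, 3], [-2.97, 2.97]. Speed limits (rad/s): [1.89, 1.89, 2.22, 3.14, 3.14, 3.14].

INTERFACE

Orientations are given as [roll, pitch, yaw] about the fixed x, y, z axes, in that order (R = Rz(yaw) Ry(pitch) Rx(roll)).
In Python, from plant import manip, vision, order, regions_of gives the robot as it stands.
- The arm moves only by the shell command python3 -m handwheel 'ROWS' [FORCE]. ROWS is JSON, a list of rows, each a list of 3 entries, a list of its own where there are three numbers: the shift along the world's x, y, z as a fraction of full scale, then the turn, a rotation vector about the world's x, y, z as a fraction of full scale, then the closure, from -1 (fully open) to 1 (shut). In form: [[[tx, ty, tz], [wx, wy, wz], fingers], ...]. A call has 1 to 10 rows; each row is the pose to reach, as a shift and turn from the pose commanded when the call began; what a row does not reach only later rows make up. Full scale, the value 1, is 0.5 m for a shift and 0.5 rad for a turn. A row lasts 1/12 s, in which the tool goes at most 41.7 mm and 7.16 degrees, less where a joint would pass 70% of its speed; a pose out of reach is approached as far as the arm can. A call with a number of a shift or a turn outside -1 to 1 is refused whole. A call with a gripper value outside its range is refused whole. The fingers move at their own pace and stop on an object; FORCE is the grip in N (left out, the last holds). Time passes only in rows, so rows that repeat a pose let the fingers close. It gives the time, the measured TCP pose, the force and the opening at its end, in the units of the state.
- manip.read_state(): the state, without advancing time (a new reading comes with each control period).
- vision.camera(name): name is "side" or "top"; returns the picture (400x640x3 uint8, red, green, blue); there is no depth.
- vision.camera_params(name): a dict with "fx", "fy", "cx", "cy" (pixels), "k1" (the pictures are not rectified: a ray, as slopes to the right and down, at radius r is drawn at 1 + k1 r^2 times it, then the intrinsics apply), "camera_from_world" (4x4, takes a point from world to camera coordinates). Camera axes: x right, y down, z forward; pixel columns grow to the right and rows downward; lengths in mm; the calibration is good to about 2 mm. A picture is of the moment at which its call begins. camera_params takes no time and is no camera call.
- order.sign_off(): hands the job in, once; it reports no verdict.
Trained networks look in the newest picture that a camera, given by its name, has taken for a name from the list of things; names that differ only in an ending like _2 or _b are one class to them, and where a whole thing is asked for, a point or a joint stands for the part that bears it (a point fixed in the world has none). Each returns a list of dicts, best first, with "confidence" (0 to 1); they miss things now and then, are a little off and sometimes report something else, mostly with a low value. They report only what shows in the picture. A call takes as long as a camera call.
- regions_of(camera, label): "mask" (400x640 bool, what is visible of it) and "extent" ([left, top, width, height] in pixels, round what is visible of it).
The state is a dict: "t": time; "joints": joint angles; "qd": joint speeds; "effort": joint torques, N m; "tool_pos": TCP position; "ee_rot": TCP orientation; "ft_force": force on the tool from outside, world axes, zero at the start; "moment": the same for the moment, N m; "opening": opening from 0.0 (shut) to 1.0 (fully open).
Only numpy, scipy, OpenCV 4.12 (cv2) and the standard library are available. Lean on these libraries where they do the work, as an engineer would, in place of code of your own. Each camera call takes 0.05 s, during which the arm holds its last target.

TASK

The taller of the two short square tubes stands on end on the welding bench. Push it over so that it lies flat on the bench with its open end towards the clamped rail, then push it along until that end butts squarely against the rail's side, between the two clamps, ready for tacking. Only push it, never pick it up; leave the shorter offcut, the spray can and the hammer where they are, and back away at the end.

Things in the scene. Friction and masses are not known exactly. Their poses are not given: they have to be found in the camera images.
- tube: The workpiece: steel square tube 50 x 50 mm, 140 mm long, 0.5 to 0.8 kg, standing on its foot, which a flush cap closes; the other end is open. Origin at the centre of the foot's outer face; z along the tube to the open end; x, y square to its sides (at +-25 mm). While it stands, x points at the rail (within 9 degrees of the rail's x). It slides on the bench with up to about 10 N of friction.
- tube_middle (a point): Point on the tube's axis half-way along it, 70 mm from either end: 70 mm high while it stands, 25 mm high when it lies flat.
- tube_open_end (a point): Centre of the tube's open end, 140 mm from the foot along its z. Once the tube is tipped over towards the rail, this end lies some 35 to 85 mm short of the rail, and the tube has to be pushed on.
- rail: Fixed steel square tube lying on the bench, 50 mm wide and high, 420 mm long, under two blue hold-down clamps 180 mm either side of its middle (22 mm wide, 115 mm high, posts behind the rail). Origin at the centre of its underside; y along it, x level across it, away from the two standing tubes; the side to butt against is the face at x = -25 mm.
- offcut: The other standing square tube, bare steel, 50 x 50 mm but only 80 mm high and open at both ends; stands beside the taller tube, about 130 mm or more from it centre to centre. Origin at the centre of its underside, z up. To be left alone.
- can: Spray can, grey with a pale label and a white cap, 60 mm diameter, 150 mm high, standing behind the rail. Origin at the centre of its underside, z up. To be left alone.
- hammer: Hammer 220 mm long lying behind the rail. Origin on its underside near mid-length, x along the handle towards the head. To be left alone.

How it is judged (in metres and radians):
On the way:
1. the taller tube has been tipped over and lies on its side, open end towards the rail but still clear of it (angle between tube's own z axis and vertical between 1.5 and 1.64 rad and x of tube_open_end in the frame of rail below -0.035 m and x of tube in the frame of rail below -0.15 m and height (world z) of tube_middle below 0.03 m), for 0.2 s.
At the end, for the whole second after the job is handed in: The taller tube lies flat on the bench at rest, its open end within 4 mm of the rail's face and square to it within 0.06 rad, between the two clamps (within 140 mm of the rail's middle); offcut, can and hammer are within 20 mm of where they stood (angle between tube's own z axis and vertical between 1.5 and 1.64 rad and x of tube_open_end in the frame of rail between -0.029 and -0.02 m and y of tube_open_end in the frame of rail between -0.14 and 0.14 m and angle between the z axis of tube and the x axis of rail, either way round below 0.06 rad and height (world z) of tube_middle between 0.02 and 0.03 m and linear speed of tube below 0.01 m/s and distance of each of offcut, can, hammer from where it was at the start of the episode below 0.02 m); the robot touches nothing.
It fails at once if the tube is lifted off the bench (its middle is above 85 mm, higher than tipping over an edge can bring it, or above 50 mm while it lies level) (height (world z) of tube_middle above 0.085 m or (angle between tube's own z axis and vertical between 1.45 and 1.69 rad and height (world z) of tube_middle above 0.05 m)).
It fails at once if the offcut, the can or the hammer is moved by more than 20 mm or knocked over (distance of any of offcut, can, hammer from where it was at the start of the episode above 0.02 m or angle between any of offcut, can's own z axis and vertical above 0.35 rad).
It also fails if it takes over 51 s, if anything falls off the work surface, if the arm or the gripper's body presses on something with over 40 N, if the wrist force passes 120 N, or if a joint passes its speed limit or range.

## Working session

There is one attempt and no reset: what is moved stays moved. The work goes in short steps, Python scripts to look and compute and a shell command to move; the robot and the scene stay as the last step left them, time stands still between calls to the robot, and variables do not carry over. Pictures are saved under pics/ and viewed, and the job is handed in when it is done.

```bash
ls; mkdir -p pics; cat > h.py <<'E'
import numpy as np, cv2
from plant import manip, vision, order, regions_of
def snap(cam,name):
    im=vision.camera(cam); cv2.imwrite('pics/'+name,cv2.cvtColor(im,cv2.COLOR_RGB2BGR)); return im
def ray(cam,u,v):
    p=vision.camera_params(cam); x=(u-p['cx'])/p['fx']; y=(v-p['cy'])/p['fy']
    a,b=x,y
    for _ in range(30):
        s=1+p['k1']*(a*a+b*b); a,b=x/s,y/s
    T=np.array(p['camera_from_world']); R=T[:3,:3]; 
    return -R.T@T[:3,3], R.T@np.array([a,b,1.])
def at_z(cam,u,v,z):
    o,d=ray(cam,u,v); return o+d*(z-o[2])/d[2]
def proj(cam,P):
    p=vision.camera_params(cam); T=np.array(p['camera_from_world'])
    c=T[:3,:3]@np.array(P,float)+T[:3,3]; a,b=c[0]/c[2],c[1]/c[2]; s=1+p['k1']*(a*a+b*b)
    return np.array([p['fx']*a*s+p['cx'],p['fy']*b*s+p['cy']])
E
python3 - <<'E'
from h import *
for c in('side','top'):
    snap(c,c+'0.png'); print(c,ray(c,320,200))
    for l in (['tube','rail','offcut'] if c=='top' else ['tube']):
        for r in regions_of(c,l)[:3]: print(l,r['confidence'],r['extent'])
s=manip.read_state(); print(s['t'],s['tool_pos'],s['ee_rot'],s['ft_force'])
E
```

```text
pics
side (array([ 348.3465131 , -525.17880822,  636.62856331]), array([ 0.25906365,  0.60847062, -0.75012032]))
tube 0.6 [322.7, 106.9, 30.2, 61.2]
tube 0.2 [392.2, 239.4, 54.2, 75.7]
top (array([448.17101304, -92.46494401, 851.51033128]), array([ 1.24120207e-01, -3.11100103e-04, -9.92420866e-01]))
tube 0.79 [204.1, 128.0, 41.6, 43.0]
tube 0.47 [323.5, 97.8, 66.7, 208.2]
rail 0.92 [322.5, 90.0, 68.0, 217.4]
offcut 0.94 [202.6, 208.1, 33.2, 30.3]
0.3 [ 190.89350073 -647.36222781  202.26205811] [-3.14158173e+00  4.22536473e-04 -1.28403253e+00] [ 0.2955681  -0.20157782  0.12820345]
```

View pics/top0.png

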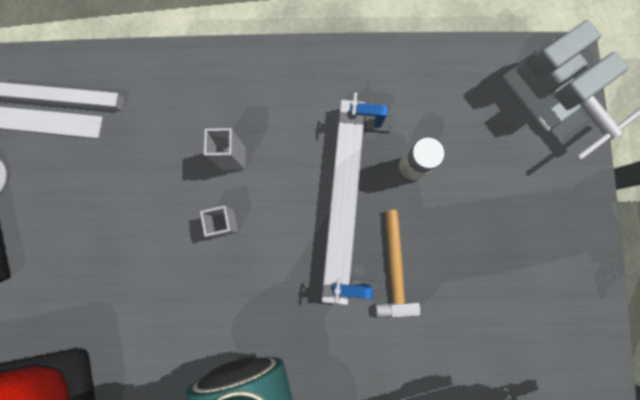

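View pics/side0.png

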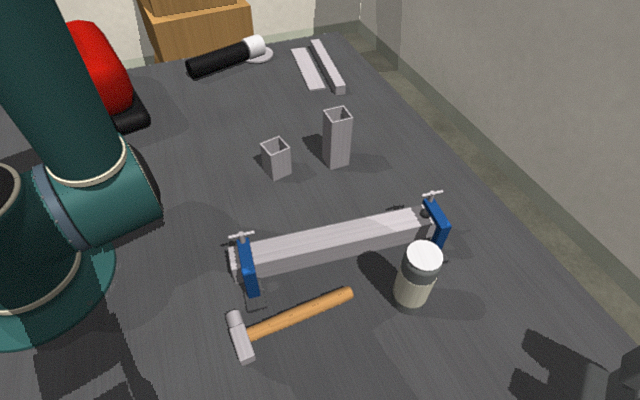

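The top view shows the tube's open end at about (218,141), the offcut at (215,221), and the rail from (350,100) to (336,300), with the clamps at its two ends. Next I'll zoom in for corners.

```bash
python3 - <<'E'
from h import *
im=cv2.imread('pics/top0.png')
cv2.imwrite('pics/z1.png',cv2.resize(im[115:245,180:380],None,fx=4,fy=4,interpolation=cv2.INTER_CUBIC))
cv2.imwrite('pics/z2.png',cv2.resize(im[80:310,290:400],None,fx=2.6,fy=2.6,interpolation=cv2.INTER_CUBIC))
for uv in((0,0),(639,0),(0,399),(639,399)): print(uv,at_z('top',*uv,0).round())
E
```

```text
(0, 0) [1061.  691.    0.]
(639, 0) [1032. -869.    0.]
(0, 399) [134. 595.   0.]
(639, 399) [ 127. -756.    0.]
```

View pics/z1.png

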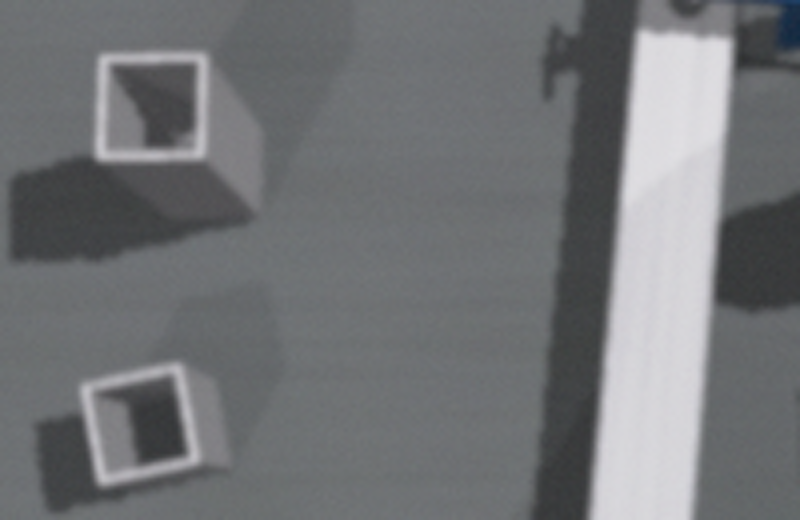

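View pics/z2.png

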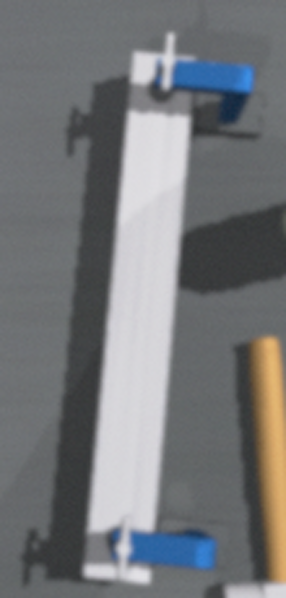

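```bash
python3 - <<'E'
from h import *
z1=lambda x,y:(180+(x+.5)/4-.5,115+(y+.5)/4-.5)
z2=lambda x,y:(290+(x+.5)/2.6-.5,80+(y+.5)/2.6-.5)
def q(n,pts,z,f):
    P=np.array([at_z('top',*f(*p),z)[:2] for p in pts]); print(n,P.round(1).tolist(),'mean',P.mean(0).round(1)); return P
T=q('tube',[(98,53),(207,53),(206,160),(96,160)],140,z1)
print(np.linalg.norm(T-np.roll(T,-1,0),axis=1))
O=q('off',[(82,384),(180,364),(199,467),(102,486)],80,z1)
print(np.linalg.norm(O-np.roll(O,-1,0),axis=1))
R=q('rail corners',[(134,52),(197,54),(150,582),(85,577)],50,z2)
print(np.linalg.norm(R-np.roll(R,-1,0),axis=1))
L=q('face',[(634,30),(590,515)],50,z1)
c=R.mean(0); d=R[0]-R[3]; print('rail ydir ang', np.degrees(np.arctan2(d[1],d[0])), np.degrees(np.arctan2(*(L[0]-L[1])[::-1])))
ry=d/np.linalg.norm(d); rx=np.array([ry[1],-ry[0]]); tc=T.mean(0)
print('rail c',c,'rx',rx,'tube in rail',(tc-c)@rx,(tc-c)@ry,'off',(O.mean(0)-c)@rx,(O.mean(0)-c)@ry)
e=T[1]-T[0]+T[2]-T[3]; print('tube x ang',np.degrees(np.arctan2(e[1],e[0])),'rail x ang',np.degrees(np.arctan2(rx[1],rx[0])))
for P in ([*tc,0],[*tc,140],[*c,50]): print(proj('side',P),proj('top',P))
E
```

```text
tube [[676.3, 123.6], [675.4, 72.0], [623.9, 71.3], [624.7, 122.9]] mean [650.1  97.5]
[51.63370857 51.46562016 51.56904805 51.59066826]
off [[526.1, 144.7], [535.6, 96.0], [484.7, 85.6], [475.8, 133.3]] mean [505.5 114.9]
[49.56475813 51.94284522 48.55602288 51.60261787]
rail corners [[762.8, -140.3], [760.4, -191.7], [341.1, -144.6], [345.3, -95.2]] mean [ 552.4 -143. ]
[ 51.4793774  421.92681077  49.65269152 419.92710592]
face [[713.3, -132.8], [460.0, -106.1]] mean [ 586.7 -119.4]
rail ydir ang -6.172688561705593 -6.017969131845914
rail c [ 552.36533643 -142.96415889] rx [-0.10752546 -0.99420233] tube in rail -249.5418379709699 71.28441781927056 off -251.3399319268915 -74.27194153736771
tube x ang -90.93122585456219 rail x ang -96.17268856170558
[334.38779134 160.79773703] [233.78126788 158.29302769]
[336.97044479 113.69010969] [217.53763633 141.17576652]
[339.22405936 233.91821657] [344.51132117 197.80814488]
```

Geometry checks out: both tube tops measure about 50 mm and the rail about 420 mm. The tube stands at (650, 97.5) with its x heading -90.9°, and the rail's x heads -96.1°. I'll start the approach, high, with the fingers partly closed.

```bash
python3 -m handwheel '[[[0.4,0.72,0.08],[0,0,1],0.5],[[0.4,0.72,0.08],[0,0,1],0.5],[[0.4,0.72,0.08],[0,0,1],0.5],[[0.4,0.72,0.08],[0,0,1],0.5],[[0.4,0.72,0.08],[0,0,1],0.5],[[0.4,0.72,0.08],[0,0,1],0.5],[[0.4,0.72,0.08],[0,0,1],0.5],[[0.4,0.72,0.08],[0,0,1],0.5],[[0.4,0.72,0.08],[0,0,1],0.5],[[0.4,0.72,0.08],[0,0,1],0.5]]' 40
```

```text
t: 1.13
tool_pos: [391.4, -285.3, 243.0]
ee_rot: [-3.141, -0.001, -0.784]
ft_force: [-0.1, 0.2, 0.3]
opening: 0.25
```

```bash
python3 -m handwheel '[[[0.4,0.72,0],[0,0,1],0.5],[[0.4,0.72,0],[0,0,1],0.5],[[0.4,0.72,0],[0,0,1],0.5],[[0.4,0.72,0],[0,0,1],0.5],[[0.4,0.72,0],[0,0,1],0.5],[[0.4,0.72,0],[0,0,1],0.5],[[0.4,0.72,0],[0,0,1],0.5],[[0.4,0.72,0],[0,0,1],0.5],[[0.4,0.72,0],[0,0,1],0.5],[[0.4,0.72,0],[0,0,1],0.5]]'
```

```text
t: 1.97
tool_pos: [591.6, 75.2, 242.5]
ee_rot: [-3.141, -0.0, -0.283]
ft_force: [0.8, -1.3, 0.4]
opening: 0.25
```

```bash
python3 -m handwheel '[[[0.12,0.206,0],[0,0,0.53],0.5],[[0.12,0.206,0],[0,0,0.53],0.5],[[0.12,0.206,0],[0,0,0.53],0.5],[[0.12,0.206,0],[0,0,0.53],0.5],[[0.12,0.206,-0.08],[0,0,0.53],0.5],[[0.12,0.206,-0.16],[0,0,0.53],0.5],[[0.12,0.206,-0.22],[0,0,0.53],0.5],[[0.12,0.206,-0.26],[0,0,0.53],0.5],[[0.12,0.206,-0.26],[0,0,0.53],0.5],[[0.12,0.206,-0.26],[0,0,0.53],0.5]]'
python3 - <<'E'
from h import *
snap('top','top1.png');a=snap('side','side1.png'); print(manip.read_state()['tool_pos'])
cv2.imwrite('pics/side1z.png',cv2.resize(a[40:240,220:460,::-1],None,fx=3,fy=3))
E
```

```text
t: 2.8
tool_pos: [650.6, 175.3, 112.3]
ee_rot: [3.141, 0.001, -0.019]
ft_force: [0.3, 0.7, 0.3]
opening: 0.249
[651.72484351 175.62442067 114.82804291]
```

View pics/side1z.png

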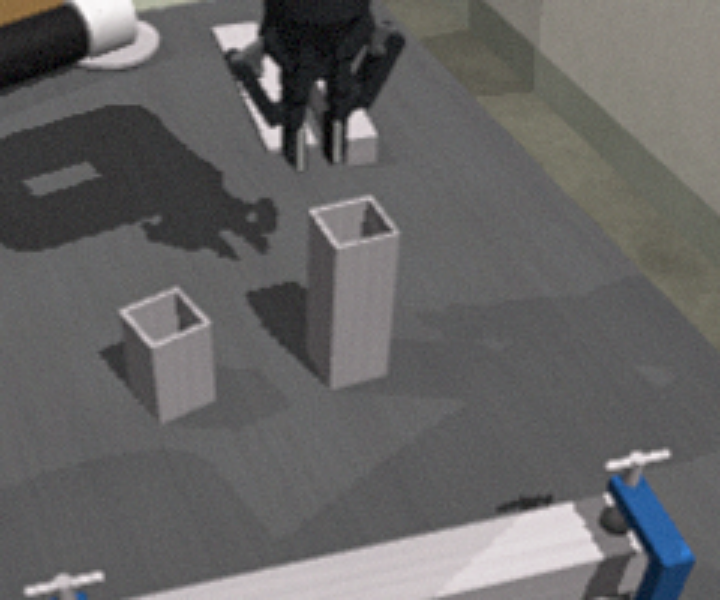

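View pics/top1.png

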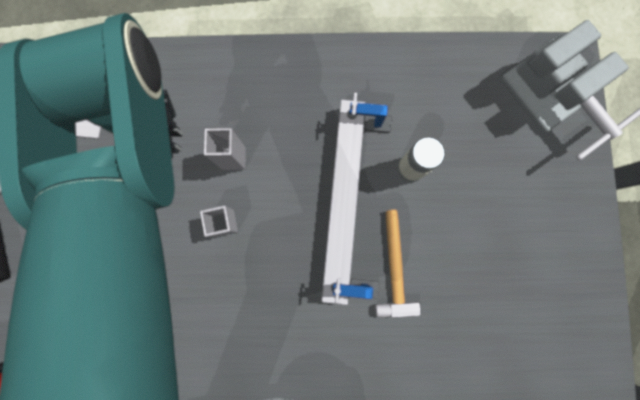

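The fingers sit squarely behind the tube in both views. I'll push near the top to tip it.

```bash
python3 -m handwheel '[[[0,-0.04,0],[0,0,0],0.5],[[0,-0.06,0],[0,0,0],0.5],[[0,-0.074,0],[0,0,0],0.5],[[0,-0.084,0],[0,0,0],0.5],[[0,-0.094,0],[0,0,0],0.5],[[0,-0.104,0],[0,0,0],0.5],[[0,-0.114,0],[0,0,0],0.5],[[0,-0.124,0],[0,0,0],0.5],[[0,-0.134,0],[0,0,0],0.5],[[0,-0.134,0],[0,0,0],0.5]]'
python3 - <<'E'
from h import *
a=snap('side','side2.png'); print(manip.read_state()['tool_pos'])
cv2.imwrite('pics/side2z.png',cv2.resize(a[40:240,220:460,::-1],None,fx=3,fy=3))
E
```

```text
t: 3.73
tool_pos: [651.0, 107.8, 112.5]
ee_rot: [3.141, 0.0, -0.019]
ft_force: [1.2, 0.5, -0.4]
opening: 0.252
[650.97246348 108.18313802 112.52328006]
```

View pics/side2z.png

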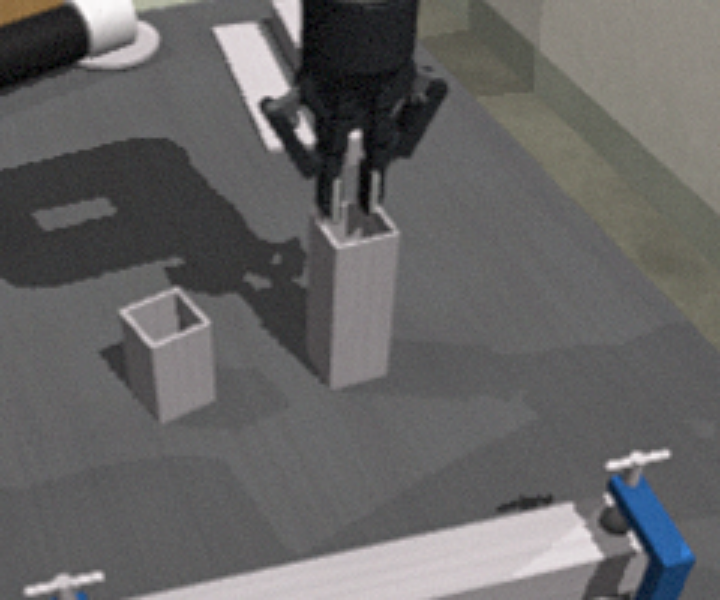

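```bash
python3 - <<'E'
from h import *
f=lambda P:((proj('side',P)-[220,40])*3).round()
print('tcp',f([651,108,112.5]),'tip L/R', f([628,108,115]),f([674,108,115]))
for z in(140,0):
  print(z,[f([650+a,97.5+b,z]).tolist() for a,b in((-25,25),(25,25),(25,-25),(-25,-25))])
a=cv2.imread('pics/side2.png'); cv2.imwrite('pics/s2zz.png',cv2.resize(a[80:180,300:380],None,fx=6,fy=6,interpolation=cv2.INTER_CUBIC))
a=snap('top','top2.png');cv2.imwrite('pics/t2zz.png',cv2.resize(a[100:200,150:260,::-1],None,fx=6,fy=6,interpolation=cv2.INTER_CUBIC))
E
```

```text
tcp [345. 243.] tip L/R [317. 247.] [373. 234.]
140 [[306.0, 210.0], [368.0, 195.0], [396.0, 233.0], [333.0, 248.0]]
0 [[303.0, 351.0], [358.0, 336.0], [384.0, 374.0], [327.0, 390.0]]
```

View pics/s2zz.png

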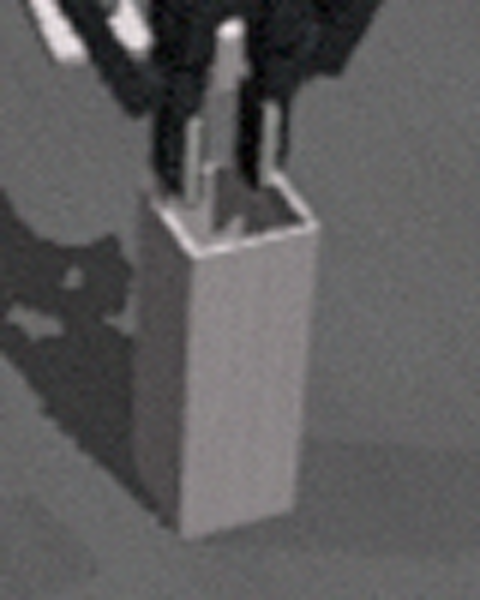

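View pics/t2zz.png

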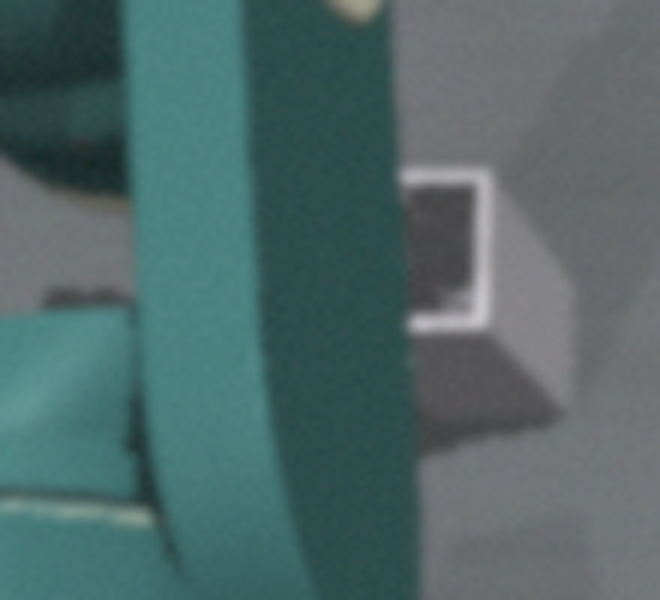

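```bash
python3 - <<'E'
from h import *
f=lambda P:((proj('side',P)-[220,40])*3).round().tolist()
for z in (112,125,140): print(z,[f([651+a,175.5+b,z]) for a in(-24,-10,10,24) for b in(-11,11)])
s=manip.read_state(); print(s['tool_pos'],s['ee_rot'],s['ft_force'],s['moment'],s['t'])
a=cv2.imread('pics/side1.png'); cv2.imwrite('pics/s1zz.png',cv2.resize(a[40:140,290:370],None,fx=6,fy=6,interpolation=cv2.INTER_CUBIC))
E
```

```text
112 [[287.0, 209.0], [277.0, 194.0], [304.0, 206.0], [293.0, 190.0], [327.0, 200.0], [317.0, 185.0], [344.0, 196.0], [333.0, 182.0]]
125 [[287.0, 195.0], [277.0, 180.0], [304.0, 192.0], [294.0, 176.0], [328.0, 186.0], [317.0, 171.0], [344.0, 182.0], [333.0, 168.0]]
140 [[288.0, 179.0], [277.0, 164.0], [304.0, 175.0], [294.0, 160.0], [328.0, 170.0], [317.0, 155.0], [345.0, 166.0], [334.0, 151.0]]
[650.93642785 108.43670602 112.47026225] [-3.14153269e+00  5.25498886e-05 -1.93459909e-02] [ 0.57943483 -0.24493162 -0.36782212] [ 0.0212142  -0.05823763 -0.01904459] 3.8333
```

View pics/s1zz.png

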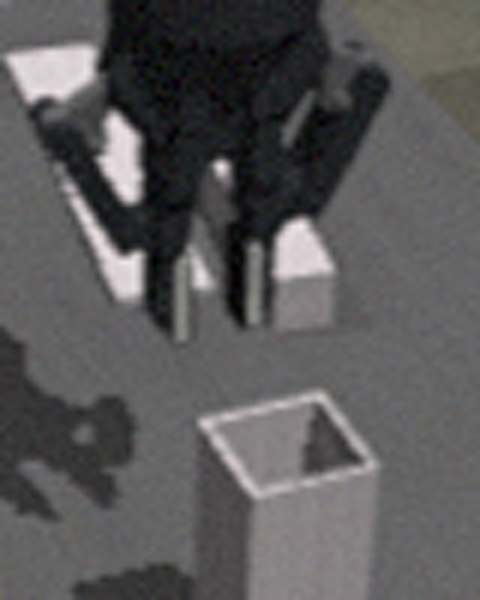

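The side view shows the fingertips about 33 mm higher than the reported TCP implies: left tip at zoom (300,170) against a predicted (296,208). They passed just over the tube's rim without touching it. The tube hasn't moved. I'll back out and come in lower.

```bash
python3 -m handwheel '[[[0,0.04,0.02],[0,0,0],0.5],[[0,0.1,0.02],[0,0,0],0.5],[[0,0.14,0.02],[0,0,0],0.5],[[0,0.14,-0.02],[0,0,0],0.5],[[0,0.14,-0.06],[0,0,0],0.5],[[0,0.14,-0.07],[0,0,0],0.5],[[0,0.14,-0.07],[0,0,0],0.5],[[0,0.14,-0.07],[0,0,0],0.5]]'
python3 - <<'E'
from h import *
a=snap('side','side3.png'); s=manip.read_state(); print(s['tool_pos'],s['opening'])
cv2.imwrite('pics/s3zz.png',cv2.resize(a[40:140,290:390,::-1],None,fx=6,fy=6,interpolation=cv2.INTER_CUBIC))
b=snap('top','top3.png')
P=s['tool_pos']
for z in (P[2],P[2]+33): print(((proj('side',[P[0]-10,P[1]-11,z])-[290,40])*6).round())
E
```

```text
t: 4.5
tool_pos: [651.1, 178.5, 78.1]
ee_rot: [-3.142, -0.0, -0.019]
ft_force: [0.3, -0.2, 1.4]
opening: 0.25
[651.42250858 178.51787383  78.7549546 ] 0.25309205162501364
[185. 476.]
[186. 407.]
```

View pics/s3zz.png

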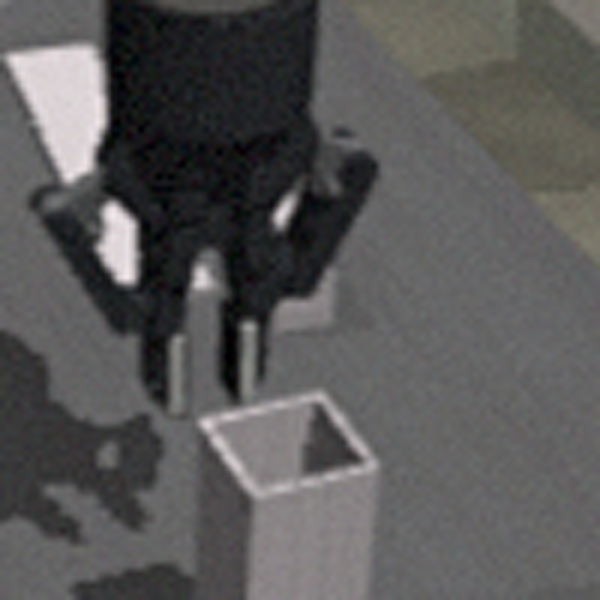

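View pics/top3.png

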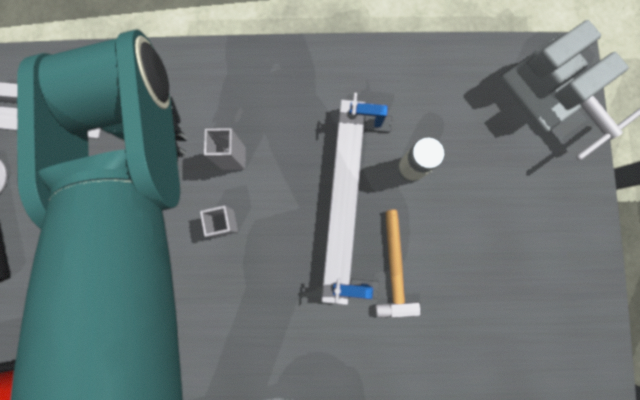

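The tip is at zoom (180,415), which matches a real tip height of about 108 mm (TCP offset about +29 mm in z). That's a good tipping height, so I'll push.

```bash
python3 -m handwheel '[[[0,-0.04,0],[0,0,0],0.5],[[0,-0.07,0],[0,0,0],0.5],[[0,-0.084,0],[0,0,0],0.5],[[0,-0.094,0],[0,0,0],0.5],[[0,-0.104,0],[0,0,0],0.5],[[0,-0.114,0],[0,0,0],0.5],[[0,-0.124,0],[0,0,0],0.5],[[0,-0.124,0],[0,0,0],0.5]]'
python3 - <<'E'
from h import *
a=snap('side','side4.png'); s=manip.read_state(); print(s['tool_pos'],s['opening'])
cv2.imwrite('pics/s4z.png',cv2.resize(a[40:240,220:460,::-1],None,fx=3,fy=3))
E
```

```text
t: 5.27
tool_pos: [650.9, 115.9, 77.5]
ee_rot: [3.141, 0.0, -0.019]
ft_force: [-0.1, 2.7, -1.0]
opening: 0.25
[650.87907227 116.26278612  77.38631813] 0.25084231417629393
```

View pics/s4z.png

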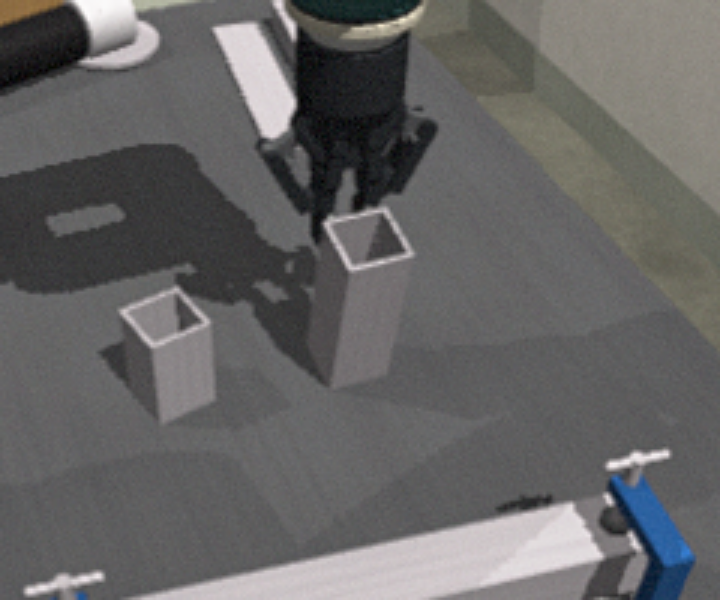

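The tube is tilting about its front foot edge: the rim has moved from (355,222) to (370,238) and the base hasn't slid. I'll continue past the balance point.

```bash
python3 -m handwheel '[[[0,-0.012,0],[0,0,0],0.5],[[0,-0.024,0],[0,0,0],0.5],[[0,-0.036,0],[0,0,0],0.5],[[0,-0.048,0],[0,0,0],0.5],[[0,-0.06,0],[0,0,0],0.5],[[0,-0.06,0],[0,0,0],0.5],[[0,-0.06,0],[0,0,0],0.5],[[0,-0.06,0],[0,0,0],0.5],[[0,-0.06,0],[0,0,0],0.5]]'
python3 - <<'E'
from h import *
a=snap('side','side5.png'); s=manip.read_state(); print(s['tool_pos'],s['opening'])
cv2.imwrite('pics/s5z.png',cv2.resize(a[40:240,220:460,::-1],None,fx=3,fy=3))
E
```

```text
t: 6.07
tool_pos: [650.9, 86.7, 77.5]
ee_rot: [-3.142, -0.0, -0.019]
ft_force: [0.3, 0.5, -0.6]
opening: 0.248
[650.92205327  86.79257555  77.50241153] 0.24672660918566844
```

View pics/s5z.png

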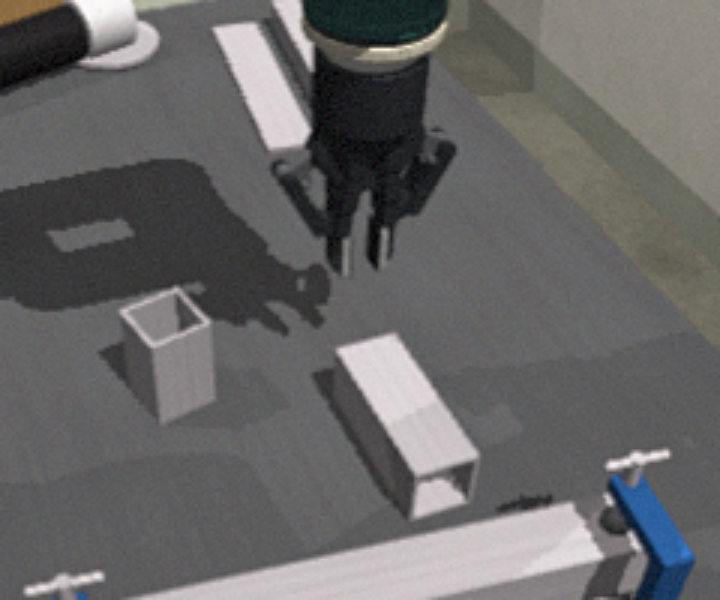

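The tube has tipped cleanly and lies flat, with its open end at zoom (443,485), short of the rail. I'll back up and measure it.

```bash
python3 -m handwheel '[[[0,0.08,0],[0,0,0],0.5],[[0,0.14,0],[0,0,-0.1],0.5],[[0,0.14,0],[0,0,-0.15],0.5],[[0,0.14,0],[0,0,-0.18],0.5],[[0,0.14,0],[0,0,-0.18],0.5]]'
python3 - <<'E'
from h import *
a=snap('top','top6.png'); s=manip.read_state(); print(s['tool_pos'],s['ee_rot'])
cv2.imwrite('pics/t6z.png',cv2.resize(a[110:240,180:380,::-1],None,fx=4,fy=4,interpolation=cv2.INTER_CUBIC))
a=snap('side','side6.png');cv2.imwrite('pics/s6z.png',cv2.resize(a[40:240,220:460,::-1],None,fx=3,fy=3,interpolation=cv2.INTER_CUBIC))
E
```

```text
t: 6.53
tool_pos: [650.9, 156.6, 77.4]
ee_rot: [3.141, 0.0, -0.109]
ft_force: [0.7, 0.4, -0.4]
opening: 0.249
[650.90999876 156.12416533  77.44104547] [ 3.14138809e+00  9.24555047e-05 -1.08552489e-01]
```

View pics/t6z.png

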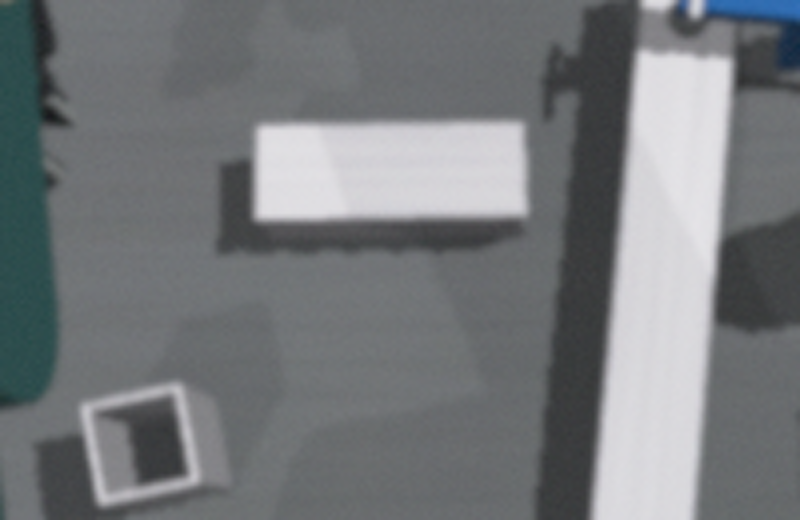

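View pics/s6z.png

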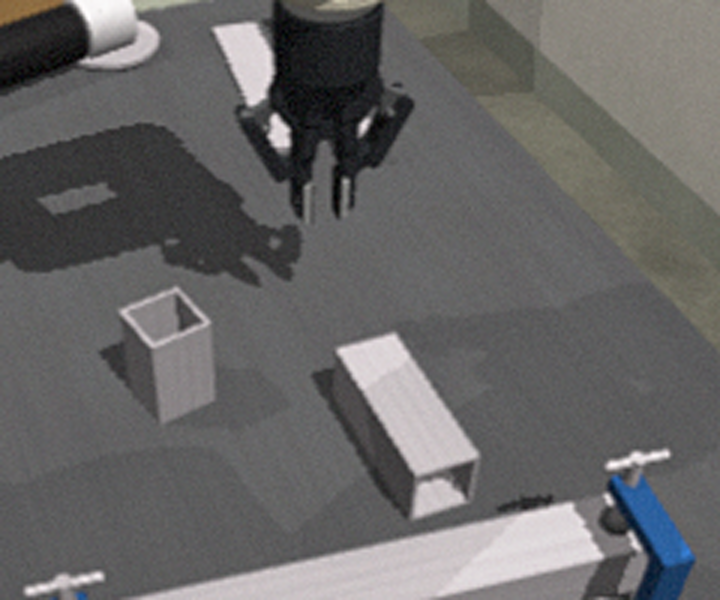

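```bash
python3 - <<'E'
from h import *
z=lambda x,y:(180+(x+.5)/4-.5,110+(y+.5)/4-.5)
P=np.array([at_z('top',*z(*p),50)[:2] for p in((254,125),(525,121),(528,216),(254,220))]); print(P.round(1).tolist())
L=np.array([at_z('top',*z(*p),50)[:2] for p in((634,60),(590,520))]); 
foot=(P[0]+P[3])/2; op=(P[1]+P[2])/2; d=op-foot; print(foot,op,np.linalg.norm(d),np.degrees(np.arctan2(d[1],d[0])))
e=L[0]-L[1]; print('rail y ang',np.degrees(np.arctan2(e[1],e[0])))
c=np.array([552.4,-143.0]); a=np.radians(-6.1); ry=np.array([np.cos(a),np.sin(a)]); rx=np.array([ry[1],-ry[0]])
for p in (foot,op): print((p-c)@rx,(p-c)@ry)
# tip offset from s6z: tip inner front corner left (308,222)
u,v=220+308.5/3-.5,40+222.5/3-.5
s=manip.read_state()['tool_pos']; 
for zz in (77.4,100,106,112): print(zz,at_z('side',u,v,zz)-s)
E
```

```text
[[675.4, 67.3], [675.5, -75.1], [624.7, -76.2], [624.4, 66.5]]
[649.91772414  66.89892297] [650.07847538 -75.63481279] 142.5338264110006 -89.93538116540945
rail y ang -6.2930367810196
-219.0730939378236 74.66085921486376
-77.3634742317658 89.96691534065077
77.4 [ 3.47314724 33.29401654 -0.0991888 ]
100 [-8.89738983  4.42446969 22.5008112 ]
106 [-12.18160321  -3.24001177  28.5008112 ]
112 [-15.46581659 -10.90449323  34.5008112 ]
```

The tube lies at a heading of -89.9° with its end about 52 mm short of the rail, and it needs about -6° of rotation. The pusher is already turned square to the rail. I'll lower it in place behind the tube.

```bash
python3 -m handwheel '[[[0.022,0,-0.06],[0,0,0],0.5],[[0.022,0,-0.1],[0,0,0],0.5],[[0.022,0,-0.13],[0,0,0],0.5],[[0.022,0,-0.15],[0,0,0],0.5],[[0.022,0,-0.16],[0,0,0],0.5],[[0.022,0,-0.16],[0,0,0],0.5]]'
python3 - <<'E'
from h import *
s=manip.read_state(); print(s['tool_pos'],s['ft_force'])
a=snap('side','side7.png');cv2.imwrite('pics/s7z.png',cv2.resize(a[40:240,220:460,::-1],None,fx=3,fy=3,interpolation=cv2.INTER_CUBIC))
E
```

```text
t: 7.13
tool_pos: [661.6, 156.2, -3.2]
ee_rot: [3.141, 0.001, -0.109]
ft_force: [-0.8, -0.4, 1.1]
opening: 0.25
[661.61196946 156.23071749  -3.18186991] [-0.82332131 -0.37771544  1.12385343]
```

View pics/s7z.png

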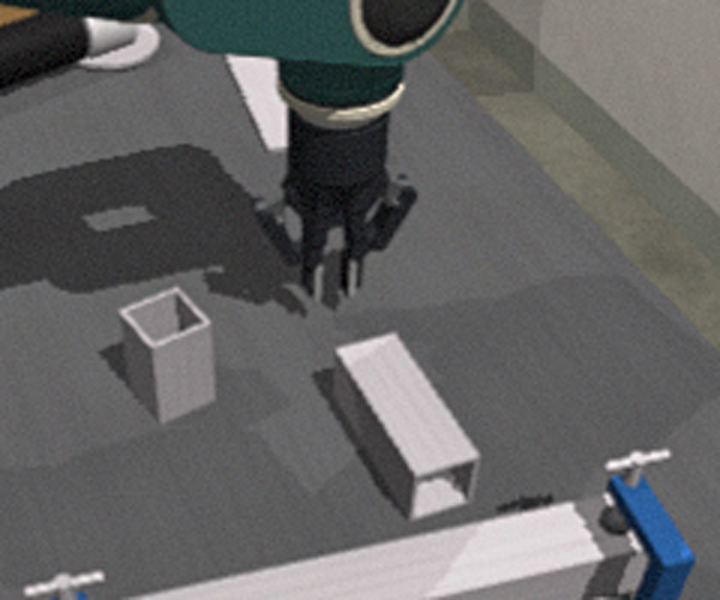

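TCP z reads -3 with no bench contact, which confirms the height offset (real tip height about 25 mm). I'll push along the rail's x.

```bash
python3 -m handwheel '[[[-0.007,-0.07,-0.01],[0,0,0],0.5],[[-0.014,-0.13,-0.01],[0,0,0],0.5],[[-0.016,-0.15,-0.01],[0,0,0],0.5],[[-0.017,-0.16,-0.01],[0,0,0],0.5],[[-0.018,-0.17,-0.01],[0,0,0],0.5],[[-0.019,-0.18,-0.01],[0,0,0],0.5],[[-0.02,-0.19,-0.01],[0,0,0],0.5],[[-0.021,-0.2,-0.01],[0,0,0],0.5],[[-0.022,-0.21,-0.01],[0,0,0],0.5],[[-0.022,-0.21,-0.01],[0,0,0],0.5]]'
cat > m.py <<'E'
from h import *
import sys
n=sys.argv[1]
a=snap('top','top%s.png'%n); s=manip.read_state(); print(s['tool_pos'],s['ft_force'])
cv2.imwrite('pics/t%sz.png'%n,cv2.resize(a[110:240,180:380,::-1],None,fx=4,fy=4,interpolation=cv2.INTER_CUBIC))
a=snap('side','side%s.png'%n);cv2.imwrite('pics/s%sz.png'%n,cv2.resize(a[40:240,220:460,::-1],None,fx=3,fy=3,interpolation=cv2.INTER_CUBIC))
E
python3 m.py 8
```

```text
t: 8.02
tool_pos: [651.5, 52.0, -6.6]
ee_rot: [-3.141, -0.001, -0.108]
ft_force: [-0.0, 0.1, 0.8]
opening: 0.251
[651.27901411  52.05140901  -6.94776716] [ 0.56781869  0.11547955 -0.46038984]
```

View pics/t8z.png

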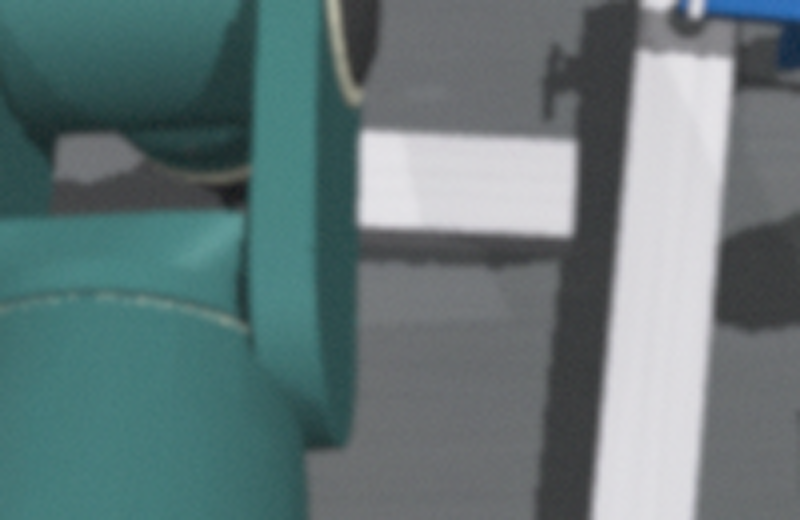

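View pics/s8z.png

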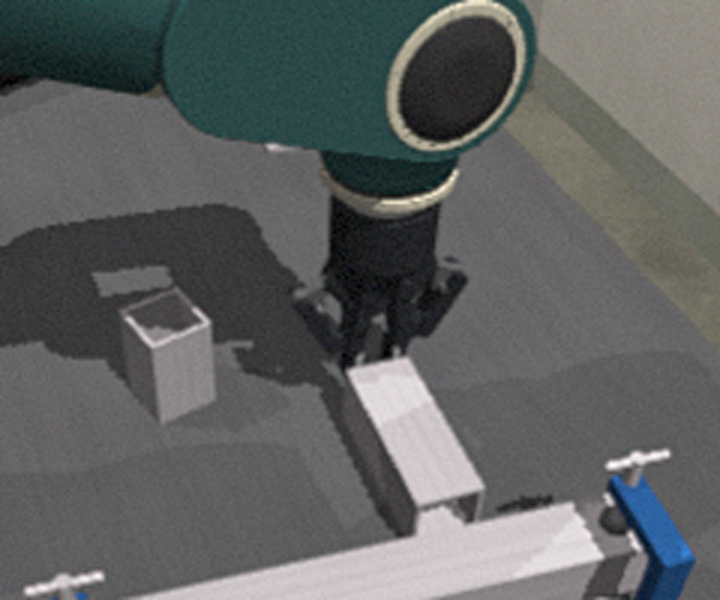

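The tube is moving and turning. In the top zoom its edge slopes about 2.4° and the rail normal about 5.5°, with a gap of about 25 mm. I'll keep going in smaller steps.

```bash
python3 -m handwheel '[[[-0.001,-0.008,0],[0,0,0],0.5],[[-0.002,-0.016,0],[0,0,0],0.5],[[-0.003,-0.024,0],[0,0,0],0.5],[[-0.003,-0.03,0],[0,0,0],0.5],[[-0.004,-0.036,0],[0,0,0],0.5],[[-0.004,-0.04,0],[0,0,0],0.5],[[-0.004,-0.042,0],[0,0,0],0.5],[[-0.004,-0.042,0],[0,0,0],0.5]]'
python3 m.py 9
```

```text
t: 8.78
tool_pos: [648.9, 30.2, -7.5]
ee_rot: [3.141, 0.0, -0.109]
ft_force: [-0.3, 1.8, 0.9]
opening: 0.249
[648.75247986  30.17705735  -7.67436671] [0.66922524 0.99040377 0.20676546]
```

View pics/t9z.png

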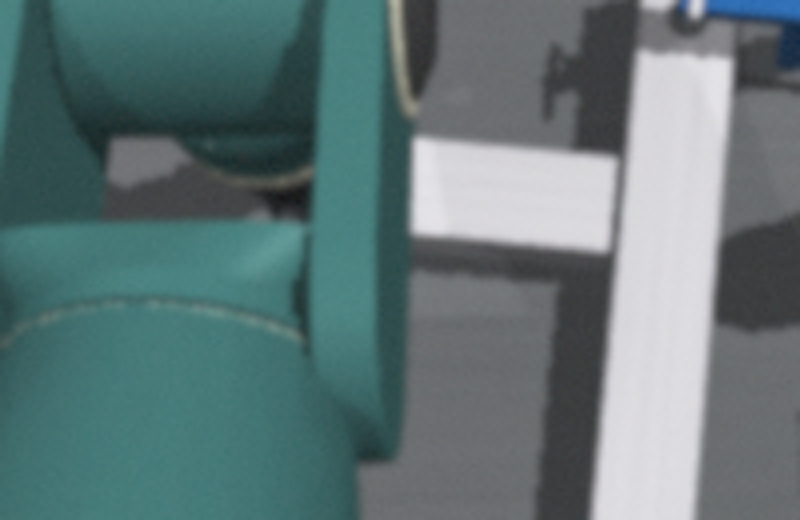

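Square now (edge slope about 5.3°), with a gap of about 7 zoom px, or 3–4 mm. I'll creep in and watch the force.

```bash
python3 -m handwheel '[[[0,-0.002,0],[0,0,0],0.5],[[0,-0.004,0],[0,0,0],0.5],[[-0.001,-0.006,0],[0,0,0],0.5],[[-0.001,-0.006,0],[0,0,0],0.5]]'
python3 -m handwheel '[[[0,-0.001,0],[0,0,0],0.5],[[0,-0.002,0],[0,0,0],0.5],[[0,-0.002,0],[0,0,0],0.5]]'
```

```text
t: 9.22
tool_pos: [648.2, 27.3, -7.8]
ee_rot: [3.141, 0.0, -0.109]
ft_force: [-0.5, 1.2, -1.8]
opening: 0.253
t: 9.47
tool_pos: [648.3, 26.5, -7.6]
ee_rot: [3.141, 0.0, -0.109]
ft_force: [-0.4, 1.6, -1.3]
opening: 0.25
```

```bash
python3 -m handwheel '[[[0,-0.001,0],[0,0,0],0.5],[[0,-0.002,0],[0,0,0],0.5],[[0,-0.002,0],[0,0,0],0.5]]'
python3 m.py 10
```

```text
t: 9.72
tool_pos: [648.4, 25.5, -7.5]
ee_rot: [3.142, 0.0, -0.109]
ft_force: [-0.3, 1.7, 0.1]
opening: 0.25
[648.43899862  25.43028691  -7.47525528] [-0.76199597  1.59576296 -0.35505546]
```

View pics/t10z.png

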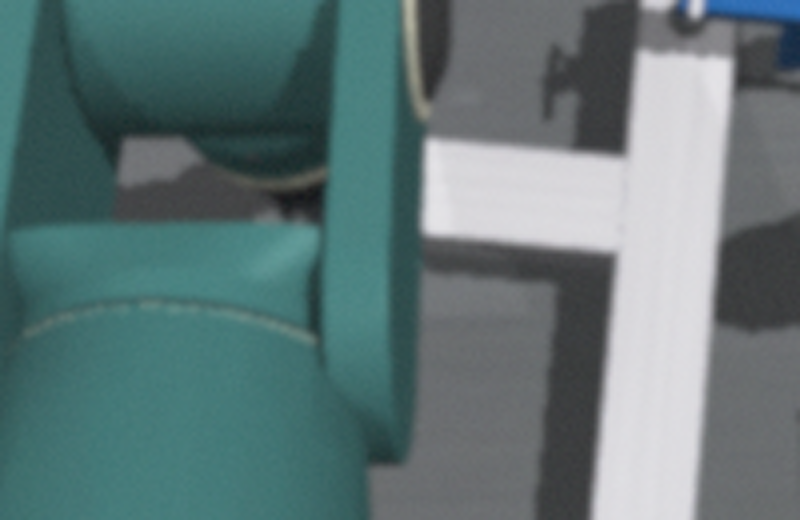

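The end appears to meet the face at zoom x≈625. I'll add 1 mm nudges until the force rises.

```bash
python3 -m handwheel '[[[0,-0.001,0],[0,0,0],0.5],[[0,-0.002,0],[0,0,0],0.5],[[0,-0.002,0],[0,0,0],0.5]]'
python3 -m handwheel '[[[0,-0.001,0],[0,0,0],0.5],[[0,-0.001,0],[0,0,0],0.5]]'
```

```text
t: 10.07
tool_pos: [648.5, 25.1, -7.5]
ee_rot: [-3.141, -0.0, -0.109]
ft_force: [-0.0, 6.2, -1.1]
opening: 0.249
t: 10.23
tool_pos: [648.5, 25.1, -7.4]
ee_rot: [-3.14, -0.0, -0.109]
ft_force: [0.4, 9.6, -1.5]
opening: 0.253
```

The force climbs to 9.6 N with no further motion, so the tube is against the rail. One slightly firmer nudge, then back away along the push line.

```bash
python3 -m handwheel '[[[0,-0.001,0],[0,0,0],0.5],[[0,-0.002,0],[0,0,0],0.5],[[0,-0.002,0],[0,0,0],0.5]]'
python3 -m handwheel '[[[0.001,0.012,0],[0,0,0],0.5],[[0.003,0.03,0],[0,0,0],0.5],[[0.008,0.08,0],[0,0,0],0.5],[[0.015,0.14,0],[0,0,0],0.5],[[0.02,0.2,0.04],[0,0,0],0.5],[[0.02,0.26,0.1],[0,0,0],0.5],[[0.02,0.32,0.18],[0,0,0],0.5],[[0.02,0.36,0.24],[0,0,0],0.5],[[0.02,0.36,0.3],[0,0,0],0.5],[[0.02,0.36,0.3],[0,0,0],0.5]]'
python3 m.py 11
```

```text
t: 10.48
tool_pos: [648.6, 25.1, -7.4]
ee_rot: [-3.138, -0.0, -0.109]
ft_force: [0.3, 17.2, -1.5]
opening: 0.247
t: 11.32
tool_pos: [660.5, 205.5, 150.6]
ee_rot: [-3.139, -0.009, -0.107]
ft_force: [0.7, -0.9, 0.8]
opening: 0.25
[659.84685055 204.46657004 147.02148585] [-0.0424596   0.91915693 -0.16706506]
```

View pics/t11z.png

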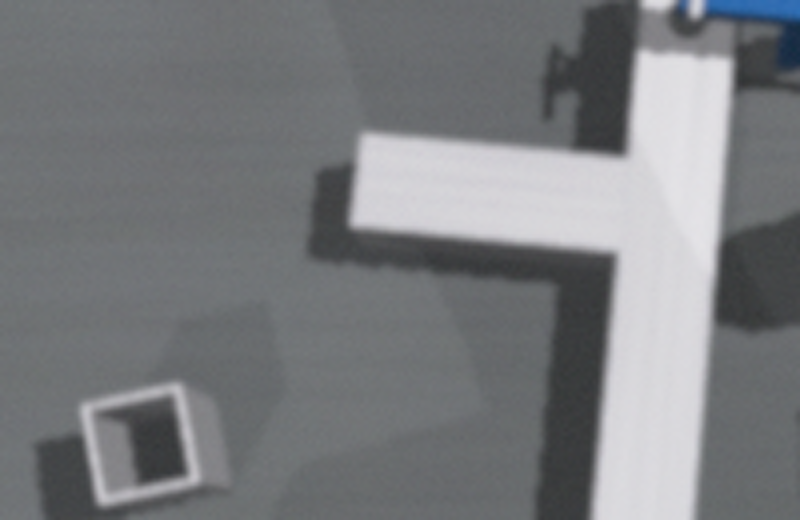

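View pics/side11.png

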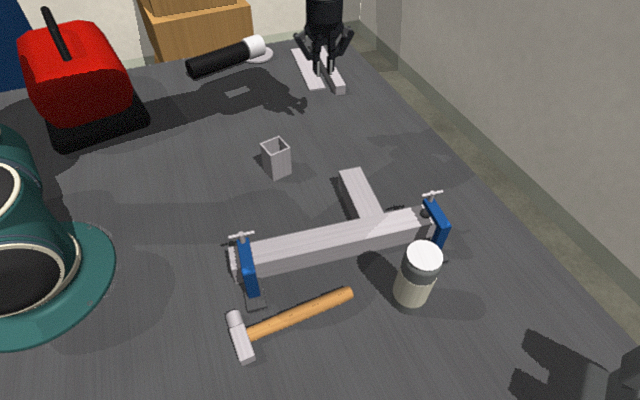

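```bash
python3 - <<'E'
from h import *
z=lambda x,y:(180+(x+.5)/4-.5,110+(y+.5)/4-.5)
P=np.array([at_z('top',*z(*p),50)[:2] for p in((361,132),(628,157),(619,252),(350,229))])
L=np.array([at_z('top',*z(*p),50)[:2] for p in((637,70),(594,520))])
d=P[1]-P[0]+P[2]-P[3]; e=L[0]-L[1]
print('heading',np.degrees(np.arctan2(d[1],d[0])),'rail x',np.degrees(np.arctan2(e[1],e[0]))-90)
c=np.array([552.4,-143.0]); a=np.radians(-6.15); ry=np.array([np.cos(a),np.sin(a)]); rx=np.array([ry[1],-ry[0]])
for p in ((P[0]+P[3])/2,(P[1]+P[2])/2): print((p-c)@rx,(p-c)@ry)
a=cv2.imread('pics/top0.png').astype(int);b=cv2.imread('pics/top11.png').astype(int)
for n,(x0,y0,x1,y1) in dict(off=(200,205,237,240),can=(400,135,446,185),ham=(375,205,425,320)).items(): print(n,np.abs(a-b)[y0:y1,x0:x1].mean().round(1))
E
python3 -m handwheel '[[[0,0,0],[0,0,0],0.5],[[0,0,0],[0,0,0],0.5],[[0,0,0],[0,0,0],0.5],[[0,0,0],[0,0,0],0.5],[[0,0,0],[0,0,0],0.5]]'
```

```text
heading -95.9825293481602 rail x -96.30678517878678
-165.62259697419145 75.16435250482361
-25.402265477297988 75.57420568059477
off 2.9
can 3.5
ham 7.5
t: 11.83
tool_pos: [658.3, 202.8, 141.9]
ee_rot: [3.141, 0.001, -0.109]
ft_force: [-0.5, -0.4, -0.8]
opening: 0.252
```

The tube's end is at rail x = -25.4 mm and y = +75.6 mm, square within 0.4°, and the other objects haven't moved. Handing in.

```bash
python3 -c "
from plant import order,manip
print(order.sign_off()); print(manip.read_state()['tool_pos'])"
```

```text
the job is handed in; nothing more can be done
None
the job is handed in; nothing more can be done
```

The tube lies flat with its open end butted squarely against the rail, between the clamps. I've handed the job in. I tipped it with a push near the top, then pushed it along at the foot with a pusher square to the rail until the force rose to 17 N with no further motion. Then I backed the arm away.

**Last checks, from the top picture:**
- **Position:** the open end is at x = -25.4 mm and y = +76 mm in the rail frame.
- **Squareness:** the tube is about 0.3° (0.006 rad) from the rail's x axis.
- **Other objects:** the offcut, can and hammer look unmoved in both pictures. The hammer's patch of the image changed a little more than the others; I took that as the arm's shadow.
- **Contact:** the tool was clear of everything, with a wrist force of about 1 N. The job took about 11.8 s of the 51 s allowed.

**What disagreed:**
- **Height reading:** the fingertips were about 29 mm higher than the reported TCP height. Because of this, the first push passed over the tube's rim without touching it, and I corrected for it using the side camera.
- **Hand-in:** it gave no verdict. The script printed "the job is handed in; nothing more can be done" for both the hand-in and the state read after it, so I have no reading from after hand-in.

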